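Put the button-press dies away in their clamped case

ROBOT

A 6-joint arm with a two-finger parallel gripper is mounted at the origin on the work surface. World frame = base frame: x ahead of the robot, y to its left, z up, the work surface at z = 0. Lengths are in m, angles in rad, forces in N, time in s.
With the tool pointing down it reaches from about 0.35 to 0.975 m from the base axis. Payload 7.1 kg.
Tool frame: the origin (TCP) lies between the finger pads; the fingertips stand finger_overhang ahead of it and the grasp point (between the pads) is the TCP (finger_overhang is the distance from the TCP to the fingertips, in m); z points along the fingers, y is the line along which they close (so a half turn about z gives the same grasp; the last joint's range is limited). The gripper opens to 88 mm and grips with 3 to 60 N. Pads are 20 mm wide; open, the fingers measure 115 mm over their backs; the gripper's body (75 mm by 178 mm) begins 61 mm behind the grasp point.
Start: joints at [-1.15, 0.423, 1.63, -0, 1.089, -0.019], TCP at [0.266, -0.565, 0.242] pointing down, gripper open.
Joint ranges: [-3, 3], [-0.9, 2.11], [0.09, 2.58], [-1.31, 4.45], [0.11, 2.69], [-2.54, 2.54]. Speed limits (rad/s): [2.39, 2.39, 3.01, 3.14, 3.14, 3.14].

INTERFACE

Orientations are given as a unit quaternion [x, y, z, w].
In Python, from workcell import * gives the robot as it stands.
- The arm moves only by the tool play_rows, never from a script. Its argument "rows" is text: rows parted by semicolons, each of 7 numbers parted by spaces: the shift along the world's x, y, z as a fraction of full scale, then the turn, a rotation vector about the world's x, y, z as a fraction of full scale, then the gripper command: -1 is fully open, 1 is shut, values between are in proportion. In form: dx dy dz ax ay az hand; .... A call has 1 to 20 rows; each row is the pose to reach, as a shift and turn from the pose commanded when the call began; what a row does not reach only later rows make up. Full scale, the value 1, is 30 cm for a shift and 45 degrees for a turn. A row lasts 1/10 s, in which the tool goes at most 50 mm and 8.59 degrees, less where a joint would pass 70% of its speed; a pose out of reach is approached as far as the arm can. A call with a number of a shift or a turn outside -1 to 1 is refused whole. A call with a gripper value outside its range is refused whole. The fingers move at their own pace and stop on an object; "force" is the grip in N (left out, the last holds). Time passes only in rows, so rows that repeat a pose let the fingers close. It gives the time, the measured TCP pose, the force, the opening and the grip force at its end, in the units of the state.
- read_state(): the state, without advancing time (a new reading comes with each control period).
- capture(name): name is "scene" or "side" or "wrist"; returns (picture, depth): 480x640x3 uint8, red, green, blue; 480x640 float32, m along the optical axis (not along the pixel's ray), 0 where there is no reading.
- camera_info(name): a dict with "intrinsics" (3x3 intrinsics, pixels), "position" and "rotation" of the camera in the world; the wrist camera has in their place "hand_eye" (4x4, takes a point from camera to tool coordinates, whose origin is the TCP and whose axes are the flange's). Camera axes: x right, y down, z forward; pixel columns grow to the right and rows downward; lengths in m; the calibration is good to about 2 mm. The wrist camera is an equidistant fisheye: a pixel r from the principal point sees the ray r / f radians off the axis. A picture is of the moment at which its call begins: read the wrist's pose just before it. camera_info takes no time and is no camera call.
- close_job(): hands the job in; it is judged then, once.
The state is a dict: "clock": time; "q": joint angles; "qvel": joint speeds; "joint_torque": joint torques, N m; "eef_pos": TCP position; "tcp_rot": TCP orientation; "contact_force": force on the tool from outside, world axes, zero at the start; "ft_torque": the same for the moment, N m; "gripper_width": finger opening in m; "grasp_force": force on a finger pad.
Only numpy, scipy, OpenCV 4.12 (cv2) and the standard library are available. Lean on these libraries where they do the work, as an engineer would, in place of code of your own. Each camera call takes 0.05 s, during which the arm holds its last target. There are 200 camera calls.

TASK

Put the steel button-press dies away: slacken the clamp knob on the keeper and slide the keeper back off the case, swing the case's lid wide open, stand every die from the table upright on the floor of the case, then shut the lid, slide the keeper fully home over it and turn the clamp knob tight again. Leave the mallet, the screwdriver and the tape roll where they are.

Things in the scene. Friction and masses are not known exactly. Their poses are not given: they have to be found in the camera images.
- dock: plywood board 110 x 440 x 12 mm, fixed on the table. Origin: centre of its underside, at table height; x across (away from the robot at yaw 0), y along it, z up. On it a long wooden case 72 mm in x, 252 mm in y, centred at x 0, y -60 mm; rim of lower half 44 mm, top of the shut lid 74 mm above the table, walls 6 mm. Beyond its +y end a rail along y with the keeper carriage
- case_floor (a point): centre of the case's inner floor, 18.5 mm above the table; the inside is 60 mm in the dock's x by 240 mm in y with no dividers; the walls rise 25 mm above this floor, and with the lid shut there is 50 mm of height inside
- lid (a joint): lid angle, rad: 0 shut, grows as the lid swings up about its hinge at the case's +x long edge, 1.85 is the stop (leaning back past upright). The hinge is stiff and the lid stays where it is left; it takes about 2 N at the tab to move
- lid_tab (a point): grip point of the brass tab that sticks out of the middle of the lid's front (-x) edge: 38 mm proud, 24 mm wide along y, 12 mm thick. The point is 26 mm out from the edge, 98 mm from the hinge line and, lid shut, 52 mm above the table. Pinched across its 24 mm width it pivots between the fingers as the lid swings. Axes turn with the lid (-x points out along the tab)
- lid_hinge (a point): middle of the lid's hinge line, 36 mm from the case's middle in the dock's +x, 44 mm above the table; the line runs along the dock's y. With the lid shut the tab point is 98 mm from it in the dock's -x and 8 mm above it
- keeper (a joint): keeper carriage position, m: 0 home, its steel tongue (30 mm wide) reaching 24 mm over the lid's +y end so that the lid cannot lift; slides along the dock's +y to 0.055 (end stop). Beyond 0.03 it is clear of the lid. About 2 N moves it with the clamp slack; with the clamp tight it does not move
- clamp (a joint): clamp knob angle, rad: 0 tight (stop), grows anticlockwise seen from above to 1.4 (fully slack, stop). It begins to grip the rail below about 0.8, and takes about 0.15 N m to turn; it stays where it is left
- clamp_grip (a point): grip point of the clamp knob on top of the keeper carriage, on its upright turning axis, 108 mm above the table. The knob is a black bar 46 mm long, 12 mm thick, its top 16 mm above and its underside 22 mm below this point, on a 38 mm disc; carriage top 36 mm below the point. x runs along the bar: with the clamp at 0 along the dock's x. It is also the handle for sliding the keeper
- die0_center (a point): steel die, a round foot of 40 mm diameter and 15 mm high with a round stem of 16 mm diameter above it, 46 mm high in all, about 150 g; the point is on its axis half-way up, 23 mm above its underside, z along the stem. Not every die is present in every start
- die1_center (a point): another die, the same
- die2_center (a point): another die, the same
- die3_center (a point): another die, the same
- mallet: bystander: wooden mallet standing on the end of its head, 110 mm high, 66 mm across, handle 200 mm long pointing level along its y; origin under the head
- driver: bystander: screwdriver with red handle, lying
- taperoll: bystander: paper tape roll lying flat, 90 mm across, 25 mm high; origin under its centre

How it is judged:
By the outcome, as a careful person would: the job done as asked, in the order asked, and still so for the second after the job is handed in, with the robot touching nothing.
Of die0, die1, die2, die3 only 2 to 4 are there at a start; the rules pass over those that are not, and their reading is None.
At some moment in a run one of die0, die1, die2, die3 may be knocked a few centimetres aside while the robot is not near it.
It also fails if it takes over 210 s, if anything falls off the work surface, if the arm or the gripper's body presses on something with over 40 N, if the wrist force passes 120 N, or if a joint passes its speed limit or range.

## Working session

There is one attempt and no reset: what is moved stays moved. The work goes in short steps, Python scripts to look and compute and a tool call to move; the robot and the scene stay as the last step left them, time stands still between calls to the robot, and variables do not carry over. Pictures are saved under pics/ and viewed, at most 14 in all, crops included, and the job is handed in when it is done.

Besides the shell and the picture viewer there is one more tool, called after "Call:" as a command line: name --argument value ..., lists and objects as JSON in quotes. play_rows: Moves the arm, as the interface text tells. Shift numbers are shares of 30 cm and turn numbers shares of 45 degrees, none past 1 either way. Its arguments: {"type":"object","properties":{"rows":{"type":"string"},"force":{"type":"number"}},"required":["rows"]}

```bash
ls; mkdir -p pics; cat > h.py <<'E'
from workcell import *
import numpy as np, cv2
from scipy.spatial.transform import Rotation as R
def snap(cam,name):
    s=read_state(); p,d=capture(cam); cv2.imwrite(f'pics/{name}.png',p[:,:,::-1]); np.savez(f'pics/{name}.npz',p=p,d=d,pos=s['eef_pos'],rot=s['tcp_rot']); return p,d,s
def cloud(name,cam):
    f=np.load(f'pics/{name}.npz'); d=f['d']; i=camera_info(cam); K=np.array(i['intrinsics'])
    v,u=np.mgrid[:480,:640]
    x=(u-K[0,2])/K[0,0]; y=(v-K[1,2])/K[1,1]
    if cam=='wrist':
        r=np.hypot(x,y)+1e-9; t=np.tan(np.minimum(r,1.5))/r
        P=np.stack([x*t*d,y*t*d,d],-1); H=np.array(i['hand_eye'])
        P=P@H[:3,:3].T+H[:3,3]; P=P@R.from_quat(f['rot']).as_matrix().T+f['pos']
    else:
        P=np.stack([x*d,y*d,d],-1)@np.array(i['rotation']).T+np.array(i['position'])
    P[d==0]=np.nan
    return P,f['p']
E
python3 - <<'E'
from h import *
s=read_state(); print(s)
for c in('scene','side'):
    snap(c,c+'0'); print(camera_info(c))
print(camera_info('wrist'))
E
```

```text
pics
{'clock': 0.0, 'q': array([-1.15003991e+00,  4.23823106e-01,  1.63067865e+00, -1.08099927e-05,
        1.08858726e+00, -1.89813912e-02]), 'qvel': array([ 3.74867458e-04,  7.01270531e-04, -9.63156470e-04, -2.70707434e-04,
       -5.56871662e-05, -1.19912436e-03]), 'joint_torque': array([-6.42862096e-05, -5.44624257e+01, -2.73669559e+01,  6.42556557e-02,
        2.25951453e-02, -1.14592935e-04]), 'eef_pos': array([ 0.26588322, -0.56505119,  0.2409172 ]), 'tcp_rot': array([ 9.75925229e-01,  2.18104075e-01, -1.53982079e-04, -7.32180785e-04]), 'contact_force': array([-0.16842981, -0.11144382,  0.21659868]), 'ft_torque': array([0.02359869, 0.01288535, 0.02522229]), 'grasp_force': 0.0, 'gripper_width': 0.08741049040881549}
{'intrinsics': array([[607.70048513,   0.        , 302.8222758 ],
       [  0.        , 607.70048513, 234.79686038],
       [  0.        ,   0.        ,   1.        ]]), 'position': array([ 1.44860299, -0.55793883,  0.82276933]), 'rotation': array([ 0.76324442,  0.44659212, -0.22559737, -0.40880223])}
{'intrinsics': array([[529.0391513 ,   0.        , 323.2742155 ],
       [  0.        , 529.0391513 , 242.06837144],
       [  0.        ,   0.        ,   1.        ]]), 'position': array([0.12220967, 0.77662282, 0.59124338]), 'rotation': array([-0.20120059,  0.83257476, -0.49983615,  0.12845784])}
{'intrinsics': array([[371.64829954,   0.        , 324.54444656],
       [  0.        , 371.64829954, 242.65325909],
       [  0.        ,   0.        ,   1.        ]]), 'hand_eye': array([[-4.31012952e-04, -9.53911785e-01, -3.00086856e-01,
         8.22283663e-02],
       [ 9.99999653e-01, -1.97353824e-04, -8.08948006e-04,
         2.87161485e-04],
       [ 7.12441747e-04, -3.00087101e-01,  9.53911539e-01,
        -1.43001634e-01],
       [ 0.00000000e+00,  0.00000000e+00,  0.00000000e+00,
         1.00000000e+00]])}
```

```bash
sed -i "s/np.array(i\['rotation'\]).T/R.from_quat(i['rotation']).as_matrix().T/" h.py
python3 - <<'E'
import workcell; print([n for n in dir(workcell) if n[0]!='_'], getattr(workcell,'finger_overhang',None))
E
```

```text
['PlanningError', 'camera_info', 'capture', 'close_job', 'finger_overhang', 'read_state'] 0.019
```

View pics/scene0.png

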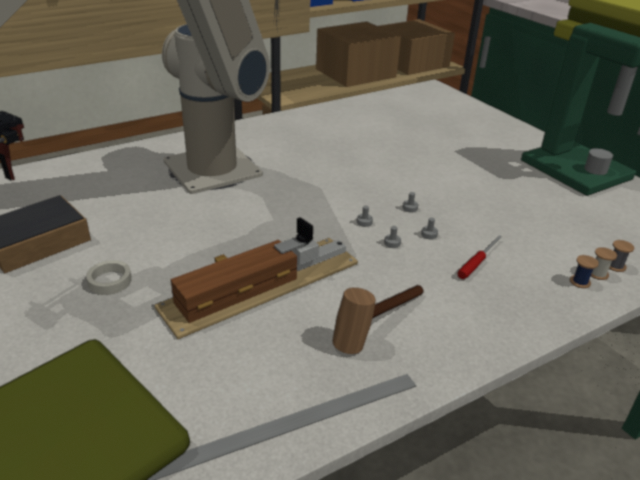

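View pics/side0.png

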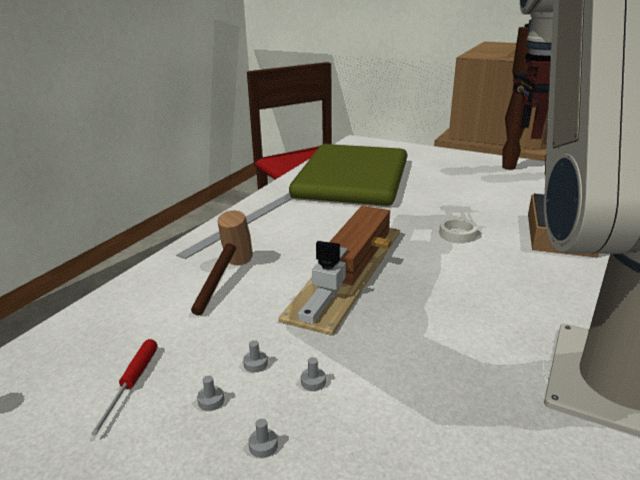

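The scene shows four standing dies at (365,217), (411,203), (392,238) and (430,230). The case lies on the dock around (240,280), with the knob at (304,230), the tab at (222,260) and the mallet at (352,320). Next I measure with depth.

```bash
python3 - <<'E'
from h import *
Q=[];C=[]
for n in('scene','side'):
    P,p=cloud(n+'0',n)
    pts=dict(scene=[(365,217),(411,203),(392,238),(430,230),(304,228),(240,268),(222,259),(320,251),(165,308),(180,330),(356,262),(352,300)],
      side=[(255,357),(210,395),(314,375),(263,440),(327,255),(360,240),(383,242),(318,300),(283,318),(333,330),(235,240)])[n]
    for u,v in pts: print(n,u,v,np.round(P[v,u],3))
    m=(P[...,0]>.3)&(P[...,0]<1.0)&(np.abs(P[...,1])<.6)&(P[...,2]>-.02)&(P[...,2]<.2)
    Q.append(P[m]);C.append(p[m])
    t=P[m]; print('table z',np.median(t[np.abs(t[:,2])<.01][:,2]))
    # die stems: points between z .025 and .055
    k=(P[...,2]>.007)&(P[...,2]<.06)&(P[...,0]>.2)&(P[...,0]<1.1)&m
    nl,L,st,ce=cv2.connectedComponentsWithStats(k.astype(np.uint8))
    for i in range(1,nl):
        if st[i,4]>40:
            X=P[L==i]; top=X[X[:,2]>.04]; foot=X[(X[:,2]<.0165)]
            print(n,np.round(ce[i]),st[i,4],'med',np.round(np.nanmedian(X,0),3),'top',np.round(top.mean(0),3) if len(top) else None,'ext',np.round(X.min(0),3),np.round(X.max(0),3))
    for zl,zh,l in((.070,.079,'lid'),(.006,.016,'dock')):
        k=(P[...,2]>zl)&(P[...,2]<zh)&m
        nl,L,st,ce=cv2.connectedComponentsWithStats(k.astype(np.uint8))
        i=1+np.argmax(st[1:,4]); X=P[L==i]
        print(n,l,st[i,4],np.round(ce[i]),cv2.minAreaRect((X[:,:2]*1000).astype(np.float32)))
np.savez('c.npz',Q=np.vstack(Q),C=np.vstack(C))
E
```

```text
scene 365 217 [0.445 0.216 0.021]
scene 411 203 [0.45  0.354 0.024]
scene 392 238 [0.549 0.221 0.02 ]
scene 430 230 [0.562 0.324 0.018]
scene 304 228 [ 0.535 -0.011  0.113]
scene 240 268 [ 0.552 -0.169  0.076]
scene 222 259 [ 0.507 -0.189  0.076]
scene 320 251 [0.526 0.037 0.031]
scene 165 308 [ 0.525 -0.323  0.013]
scene 180 330 [ 0.6   -0.32   0.015]
scene 356 262 [0.573 0.104 0.008]
scene 352 300 [ 0.783 -0.057  0.119]
table z 0.0019256732144734556
scene [410. 202.] 191 med [0.446 0.355 0.018] top [0.443 0.357 0.046] ext [0.419 0.337 0.007] [0.462 0.379 0.053]
scene [364. 216.] 208 med [0.445 0.213 0.018] top [0.442 0.216 0.045] ext [0.418 0.193 0.007] [0.464 0.237 0.052]
scene [430. 229.] 228 med [0.564 0.32  0.017] top [0.56  0.323 0.046] ext [0.538 0.301 0.007] [0.582 0.345 0.05 ]
scene [392. 237.] 233 med [0.551 0.22  0.018] top [0.547 0.222 0.046] ext [0.524 0.202 0.007] [0.568 0.245 0.053]
scene [473. 262.] 439 med [0.715 0.315 0.024] top None ext [0.655 0.267 0.007] [0.739 0.458 0.033]
scene [254. 289.] 5630 med [ 0.575 -0.154  0.016] top [ 0.573 -0.166  0.05 ] ext [ 0.464 
[... 1864 characters left out ...]
255. 357.] 472 med [0.541 0.233 0.016] top [0.544 0.229 0.045] ext [0.525 0.209 0.007] [0.565 0.249 0.048]
side [313. 375.] 516 med [0.436 0.227 0.015] top [0.439 0.223 0.045] ext [0.419 0.202 0.007] [0.459 0.242 0.048]
side [210. 394.] 586 med [0.554 0.333 0.016] top [0.558 0.329 0.045] ext [0.539 0.307 0.007] [0.579 0.349 0.049]
side [263. 439.] 729 med [0.436 0.368 0.016] top [0.44  0.364 0.045] ext [0.42  0.344 0.007] [0.461 0.384 0.048]
side lid 1553 [359. 230.] ((540.8771362304688, -166.5666046142578), (74.07481384277344, 267.88275146484375), 4.882876873016357)
side dock 2342 [332. 300.] ((532.4852905273438, -64.70097351074219), (111.10498046875, 347.17279052734375), 4.315990447998047)
```

Call:
play_rows --rows "0.443 0.933 0 0 0 -0.464 -1;0.443 0.933 0 0 0 -0.464 -1;0.443 0.933 0 0 0 -0.464 -1;0.443 0.933 0 0 0 -0.464 -1;0.443 0.933 0 0 0 -0.464 -1;0.443 0.933 0 0 0 -0.464 -1;0.443 0.933 0 0 0 -0.464 -1;0.443 0.933 0 0 0 -0.464 -1" --force 30

```text
clock: 0.9
eef_pos: [0.3995, -0.2843, 0.2416]
tcp_rot: [0.999, 0.039, -0.0, -0.0]
contact_force: [-0.0, -0.0, -0.1]
gripper_width: 0.0881
grasp_force: 0.0
```

Call:
play_rows --rows "0.44 0.937 0 0 0 0 -1;0.44 0.937 0 0 0 0 -1;0.44 0.937 0 0 0 0 -1;0.44 0.937 0 0 0 0 -1;0.44 0.937 0 0 0 0 -1;0.44 0.937 0 0 0 0 -1;0.44 0.937 0 0 0 0 -1;0.44 0.937 0 0 0 0 -1;0.44 0.937 0 0 0 0 -1"

```text
clock: 1.8
eef_pos: [0.5306, -0.0062, 0.2413]
tcp_rot: [0.999, 0.037, -0.001, 0.0]
contact_force: [-0.5, -0.5, -0.3]
gripper_width: 0.0875
grasp_force: 0.0
```

```bash
cat > st.py <<'E'
from h import *
def pr():
    s=read_state(); M=R.from_quat(s['tcp_rot']).as_matrix()
    print('t%.1f'%s['clock'],'p',np.round(s['eef_pos'],4),'psi %.1f'%np.degrees(np.arctan2(M[1,0],M[0,0])),'tilt',np.round(M[:2,2],3),'w%.4f'%s['gripper_width'],'g%.1f'%s['grasp_force'],'F',np.round(s['contact_force'],1),'q6 %.2f'%s['q'][5]); return s
if __name__=='__main__': pr()
E
python3 - <<'E'
from st import *
pr(); snap('wrist','w1'); P,p=cloud('w1','wrist')
m=np.isfinite(P[...,2])&(P[...,0]>.45)&(P[...,0]<.65)&(np.abs(P[...,1])<.15)
for zl,zh,l in((.118,.130,'knobtop'),(.070,.079,'lid'),(.065,.08,'carr'),(-.005,.005,'table'),(.008,.016,'dock')):
    k=(P[...,2]>zl)&(P[...,2]<zh)&m
    nl,L,st,ce=cv2.connectedComponentsWithStats(k.astype(np.uint8))
    if nl<2: continue
    i=1+np.argmax(st[1:,4]); X=P[L==i]
    print(l,st[i,4],np.round(ce[i]),np.median(X[:,2]),cv2.minAreaRect((X[:,:2]*1000).astype(np.float32)))
E
```

```text
t1.8 p [ 0.5306 -0.0062  0.2413] psi 4.3 tilt [-0.001 -0.001] w0.0875 g0.0 F [-0.5 -0.5 -0.3] q6 1.46
knobtop 951 [324. 244.] 0.12365408112812493 ((528.3400268554688, -6.129609107971191), (46.36564636230469, 12.241630554199219), 9.533190727233887)
lid 7425 [432. 226.] 0.07394582389260518 ((535.3488159179688, -100.75587463378906), (73.32520294189453, 104.31620025634766), 4.57474422454834)
carr 7546 [432. 225.] 0.07393409398206512 ((535.399169921875, -99.85380554199219), (73.28731536865234, 106.47235870361328), 4.875247001647949)
table 25013 [302. 159.] -7.899539037348191e-06 ((550.000244140625, -0.0038909912109375), (199.9923553466797, 299.9931945800781), 0.0015186879318207502)
dock 7388 [320. 176.] 0.011929098887270395 ((557.27685546875, -22.24566650390625), (55.147369384765625, 259.73480224609375), 4.5569562911987305)
```

View pics/w1.png

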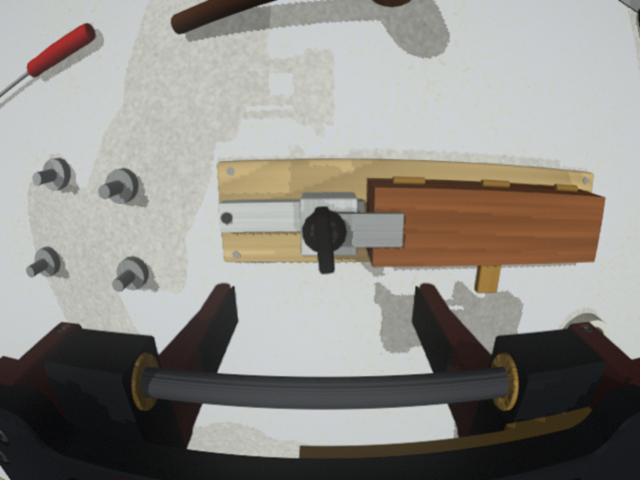

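The wrist view shows the knob centred at (323,235), with its bar at about 9.5° while the dock is at 4.5°. The tab is at (487,278), and the four dies are on the left. I grip the knob next.

Call:
play_rows --rows "-0.007 0 -0.3 0 0 0.115 -1;-0.007 0 -0.44 0 0 0.115 -1;-0.007 0 -0.44 0 0 0.115 -1;-0.007 0 -0.44 0 0 0.115 -1;-0.007 0 -0.44 0 0 0.115 -1;-0.007 0 -0.44 0 0 0.115 1;-0.007 0 -0.44 0 0 0.115 1;-0.007 0 -0.44 0 0 0.115 1;-0.007 0 -0.44 0 0 0.115 1;-0.007 0 -0.44 0 0 0.115 1;-0.007 0 -0.44 0 0 0.115 1;-0.007 0 -0.44 0 0 0.115 1;-0.007 0 -0.44 0 0 0.115 1" --force 45

```text
clock: 3.15
eef_pos: [0.5288, -0.0045, 0.1096]
tcp_rot: [0.997, 0.083, -0.0, -0.0]
contact_force: [0.4, -0.2, 0.4]
gripper_width: 0.0275
grasp_force: 0.0
```

```bash
python3 st.py
```

```text
t3.1 p [ 0.5288 -0.0045  0.1096] psi 9.5 tilt [-0.  0.] w0.0275 g0.0 F [ 0.4 -0.2  0.4] q6 1.37
```

Fingers are still closing; wait, then turn.

Call:
play_rows --rows "0 0 0 0 0 0 1;0 0 0 0 0 0 1;0 0 0 0 0 0 1;0 0 0 0 0 0 1;0 0 0 0 0 0 1"

```text
clock: 3.65
eef_pos: [0.5289, -0.0046, 0.1096]
tcp_rot: [0.997, 0.083, 0.0, 0.0]
contact_force: [0.3, -0.6, -1.1]
gripper_width: 0.0118
grasp_force: 45.0
```

Call:
play_rows --rows "0 0 0 0 0 0.15 1;0 0 0 0 0 0.3 1;0 0 0 0 0 0.45 1;0 0 0 0 0 0.6 1;0 0 0 0 0 0.75 1;0 0 0 0 0 0.9 1;0 0 0 0 0 0.9 1"

```text
clock: 4.35
eef_pos: [0.5289, -0.0044, 0.1097]
tcp_rot: [0.906, 0.423, -0.0, -0.0]
contact_force: [0.5, 0.7, -1.1]
gripper_width: 0.0119
grasp_force: 45.0
```

```bash
python3 st.py
```

```text
t4.3 p [ 0.5289 -0.0044  0.1097] psi 50.0 tilt [-0.  0.] w0.0119 g45.0 F [ 0.5  0.7 -1.1] q6 0.67
```

Call:
play_rows --rows "0 0 0 0 0 0.15 1;0 0 0 0 0 0.3 1;0 0 0 0 0 0.45 1;0 0 0 0 0 0.6 1;0 0 0 0 0 0.75 1;0 0 0 0 0 0.75 1;0 0 0 0 0 0.75 1"

```text
clock: 5.05
eef_pos: [0.5287, -0.0044, 0.1096]
tcp_rot: [0.746, 0.666, -0.0, -0.0]
contact_force: [-1.1, 1.7, -1.0]
gripper_width: 0.0115
grasp_force: 45.0
```

Call:
play_rows --rows "-0.004 0.045 0 0 0 0 1;-0.007 0.09 0 0 0 0 1;-0.01 0.13 0 0 0 0 1;-0.014 0.173 0 0 0 0 1;-0.014 0.173 0 0 0 0 1;-0.014 0.173 0 0 0 0 1"

```text
clock: 5.65
eef_pos: [0.5245, 0.0485, 0.1096]
tcp_rot: [0.744, 0.668, 0.0, -0.0]
contact_force: [-1.5, 1.6, -0.9]
gripper_width: 0.0117
grasp_force: 45.0
```

```bash
python3 st.py
```

```text
t5.7 p [0.5245 0.0485 0.1096] psi 83.8 tilt [-0.     0.001] w0.0117 g45.0 F [-1.5  1.6 -0.9] q6 0.18
```

Call:
play_rows --rows "0 0 0 0 0 0 0.3;0 0 0 0 0 0 0.3;0 0 0 0 0 0 0.3;0 0 0 0 0 0 0.3;0 0 0.15 0 0 0 0.3;0 0 0.4 0 0 0 0.3;0 0 0.4 0 0.0 0.5 0;0 -0.3 0.4 0 0 0.9 0;-0.1 -0.75 0.4 0 0 0.97 0;-0.1 -0.75 0.4 0 0 0.97 0;-0.1 -0.75 0.4 0 0 0.97 0;-0.1 -0.75 0.4 0 0 0.97 0;-0.1 -0.75 0.4 0 0 0.97 0;-0.1 -0.75 0.4 0 0 0.97 0"

```text
clock: 7.05
eef_pos: [0.4943, -0.1785, 0.2296]
tcp_rot: [0.445, 0.896, 0.0, -0.0]
contact_force: [0.9, 0.3, 0.2]
gripper_width: 0.0438
grasp_force: 0.0
```

```bash
python3 - <<'E'
from st import *
pr(); snap('wrist','w2')
for n in('w1','w2'):
    P,p=cloud(n,'wrist')
    if n=='w1':
        for u,v in((487,278),(479,282),(497,282),(487,289)): print(np.round(P[v,u],4))
    m=np.isfinite(P[...,2])&(P[...,0]<.5)&(P[...,0]>.44)&(P[...,1]>-.22)&(P[...,1]<-.14)&(P[...,2]>.04)&(P[...,2]<.064)
    X=P[m]; print(n,m.sum()); 
    if len(X): print(X.min(0),X.max(0),np.median(X,0),cv2.minAreaRect((X[:,:2]*1000).astype(np.float32)))
snap('side','side1'); P,p=cloud('side1','side')
k=(P[...,2]>.09)&(P[...,2]<.13)&(abs(P[...,0]-.525)<.05)&(abs(P[...,1]-.05)<.05); X=P[k]; print('knob',X.mean(0),len(X))
E
```

```text
t7.0 p [ 0.4943 -0.1785  0.2296] psi 127.2 tilt [-0.  0.] w0.0438 g0.0 F [0.9 0.3 0.2] q6 -1.02
[ 0.4853 -0.1751  0.058 ]
[ 0.4802 -0.1672  0.0573]
[ 0.4817 -0.1876  0.0588]
[ 0.4731 -0.1781  0.058 ]
w1 650
[ 0.46785687 -0.19012064  0.047194  ] [ 0.49993461 -0.16416116  0.06024791] [ 0.48412488 -0.17475318  0.05760812] ((484.0267639160156, -177.12599182128906), (31.658124923706055, 24.467967987060547), 3.1905176639556885)
w2 1062
[ 0.46657639 -0.19165229  0.04712273] [ 0.49997328 -0.16538646  0.05981783] [ 0.4833759  -0.17779739  0.05772701] ((483.925048828125, -178.99314880371094), (33.91700744628906, 24.899192810058594), 4.422053813934326)
knob [0.52137431 0.05489899 0.10994876] 370
```

View pics/w2.png

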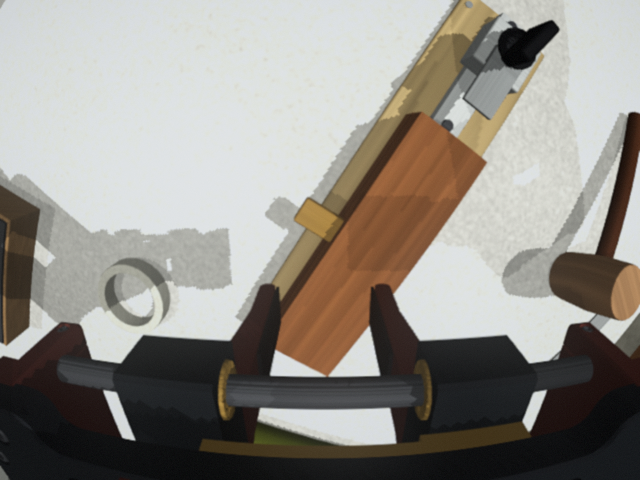

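The keeper is clear of the lid, with the knob at (525,45) and a gap at (447,125). The tab is at (318,218). I finish the turn and descend on the tab.

Call:
play_rows --rows "-0.048 0 0 0 0 0.98 -0.1;-0.048 0 0 0 0 0.98 -0.1;-0.048 0 0 0 0 0.98 -0.1;-0.048 0 0 0 0 0.98 -0.1;-0.048 0 0 0 0 0.98 -0.1;-0.048 0 0 0 0 0.98 -0.1;-0.048 0 0 0 0 0.98 -0.1"

```text
clock: 7.85
eef_pos: [0.4806, -0.1764, 0.2297]
tcp_rot: [0.075, 0.997, 0.0, -0.0]
contact_force: [-0.6, -0.4, 0.4]
gripper_width: 0.0487
grasp_force: 0.0
```

Call:
play_rows --rows "0 0 0 0 0 0.293 -0.1;0 0 -0.15 0 0 0.293 -0.1;0 0 -0.3 0 0 0.293 -0.1;0 0 -0.45 0 0 0.293 -0.1;0 0 -0.589 0 0 0.293 -0.1;0 0 -0.589 0 0 0.293 -0.1;0 0 -0.589 0 0 0.293 1;0 0 -0.589 0 0 0.293 1;0 0 -0.589 0 0 0.293 1;0 0 -0.589 0 0 0.293 1;0 0 -0.589 0 0 0.293 1;0 0 -0.589 0 0 0.293 1;0 0 -0.589 0 0 0.293 1;0 0 -0.589 0 0 0.293 1" --force 25

```text
clock: 9.25
eef_pos: [0.482, -0.1789, 0.0552]
tcp_rot: [-0.041, 0.999, -0.001, 0.002]
contact_force: [-2.1, -5.3, 6.3]
gripper_width: 0.0234
grasp_force: 25.0
```

```bash
python3 - <<'E'
from st import *
pr()
a=np.radians(4.5); ex=np.array([np.cos(a),np.sin(a)])
r=np.hypot(98,8); p0=np.arctan2(8,-98)
for th in np.linspace(0,1.82,19)[1:]:
    X=r*np.cos(p0-th)+98; Z=r*np.sin(p0-th)-8
    print('%.2f: %.3f %.3f %.3f'%(th,X*ex[0]/300,X*ex[1]/300,Z/300))
E
```

```text
t9.2 p [ 0.482  -0.1789  0.0552] psi -175.3 tilt [ 0.004 -0.002] w0.0234 g25.0 F [-2.1 -5.3  6.3] q6 -2.03
0.10: 0.004 0.000 0.033
0.20: 0.012 0.001 0.065
0.30: 0.023 0.002 0.096
0.40: 0.037 0.003 0.126
0.51: 0.054 0.004 0.155
0.61: 0.073 0.006 0.181
0.71: 0.096 0.008 0.206
0.81: 0.120 0.009 0.228
0.91: 0.147 0.012 0.248
1.01: 0.175 0.014 0.264
1.11: 0.205 0.016 0.278
1.21: 0.237 0.019 0.289
1.31: 0.269 0.021 0.296
1.42: 0.302 0.024 0.300
1.52: 0.335 0.026 0.301
1.62: 0.368 0.029 0.298
1.72: 0.400 0.031 0.292
1.82: 0.432 0.034 0.283
```

Call:
play_rows --rows "0.004 0 0.033 0 0 0 1;0.012 0.001 0.065 0 0 0 1;0.023 0.002 0.096 0 0 0 1;0.037 0.003 0.126 0 0 0 1;0.054 0.004 0.155 0 0 0 1;0.073 0.006 0.181 0 0 0 1;0.096 0.008 0.206 0 0 0 1;0.12 0.009 0.228 0 0 0 1;0.147 0.012 0.248 0 0 0 1;0.175 0.014 0.264 0 0 0 1;0.175 0.014 0.264 0 0 0 1"

```text
clock: 10.35
eef_pos: [0.5341, -0.1748, 0.1342]
tcp_rot: [-0.041, 0.999, -0.001, 0.001]
contact_force: [-0.5, -6.8, 1.4]
gripper_width: 0.0234
grasp_force: 25.0
```

```bash
python3 st.py
```

```text
t10.3 p [ 0.5341 -0.1748  0.1342] psi -175.3 tilt [ 0.003 -0.003] w0.0234 g25.0 F [-0.5 -6.8  1.4] q6 -1.99
```

Call:
play_rows --rows "0.03 0.002 0.014 0 0 0 1;0.062 0.005 0.025 0 0 0 1;0.094 0.007 0.032 0 0 0 1;0.127 0.01 0.036 0 0 0 1;0.16 0.012 0.037 0 0 0 1;0.193 0.015 0.034 0 0 0 1;0.225 0.017 0.028 0 0 0 1;0.257 0.02 0.019 0 0 0 1;0.257 0.02 0.019 0 0 0 1"

```text
clock: 11.25
eef_pos: [0.6122, -0.1686, 0.1404]
tcp_rot: [-0.041, 0.999, -0.001, 0.003]
contact_force: [3.0, -5.0, 5.0]
gripper_width: 0.0231
grasp_force: 25.0
```

```bash
python3 st.py
```

```text
t11.2 p [ 0.6122 -0.1686  0.1404] psi -175.3 tilt [ 0.005 -0.003] w0.0231 g25.0 F [ 3. -5.  5.] q6 -1.94
```

Call:
play_rows --rows "0 0 0 0 0 0 -0.2;0 0 0 0 0 0 -0.2;0 0 0 0 0 0 -0.2;0 0 0 0 0 0 -0.2;0 0 0.15 0 0 0 -0.2;0 0 0.333 0 0 0 -0.2;-0.37 0.897 0.333 0 0 0 -0.2;-0.37 0.897 0.333 0 0 0 -0.2;-0.37 0.897 0.333 0 0 0 -0.2;-0.37 0.897 0.333 0 0 0 -0.2;-0.37 0.897 0.333 0 0 0 -0.2;-0.37 0.897 0.333 0 0 0 -0.2;-0.37 0.897 0.333 0 0 0 -0.2;-0.37 0.897 0.333 0 0 0 -0.2"

```text
clock: 12.65
eef_pos: [0.4985, 0.1025, 0.2379]
tcp_rot: [-0.042, 0.999, -0.0, 0.0]
contact_force: [-0.6, 0.5, -0.3]
gripper_width: 0.0528
grasp_force: 0.0
```

```bash
cat > dies.py <<'E'
from st import *
import sys
def dies(n):
    s=pr(); snap('wrist',n); P,p=cloud(n,'wrist')
    for zl,zh in((.040,.052),(.011,.018)):
        k=np.isfinite(P[...,2])&(P[...,2]>zl)&(P[...,2]<zh)&(P[...,1]>.12)&(P[...,1]<.5)&(P[...,0]>.3)&(P[...,0]<.66)
        nl,L,st,ce=cv2.connectedComponentsWithStats(k.astype(np.uint8))
        for i in range(1,nl):
            if st[i,4]>25:
                X=P[L==i]; X=X[abs(X[:,2]-np.median(X[:,2]))<.003]
                (c,r)=cv2.minEnclosingCircle((X[:,:2]*1000).astype(np.float32)); print(zl,np.round(ce[i]),st[i,4],np.round(c,1),round(r,1),np.round(np.median(X[:,2]),4))
dies(sys.argv[1])
E
python3 dies.py w3
python3 - <<'E'
from h import *
snap('scene','sc1'); snap('side','sd1')
for n,c in(('sc1','scene'),('sd1','side')):
    P,p=cloud(n,c)
    k=(P[...,2]>.1)&(P[...,2]<.16)&(P[...,0]>.5)&(P[...,0]<.68)&(abs(P[...,1]+.16)<.12); X=P[k]
    if len(X): print(X.mean(0),X.max(0))
E
```

```text
t12.7 p [0.4985 0.1025 0.2379] psi -175.2 tilt [ 0. -0.] w0.0528 g0.0 F [-0.6  0.5 -0.3] q6 -1.48
0.04 [453. 170.] 219 [439.2 219.2] 8.3 0.0459
0.04 [570. 190.] 162 [441.1 360.3] 8.6 0.0458
0.04 [442. 274.] 196 [544.6 225.2] 8.2 0.0459
0.04 [521. 290.] 157 [557.9 326.2] 8.7 0.046
0.011 [441. 165.] 781 [438.9 218.7] 20.1 0.015
0.011 [552. 184.] 556 [439.9 360.7] 20.3 0.0151
0.011 [431. 261.] 660 [544.5 224.7] 20.0 0.0148
0.011 [508. 278.] 526 [557.8 325.8] 20.3 0.0149
[ 0.60511533 -0.16866907  0.11550585] [ 0.62960749 -0.04384156  0.15673826]
[ 0.59460408 -0.14510895  0.11752673] [ 0.62446087 -0.04011911  0.1531984 ]
```

View pics/sd1.png

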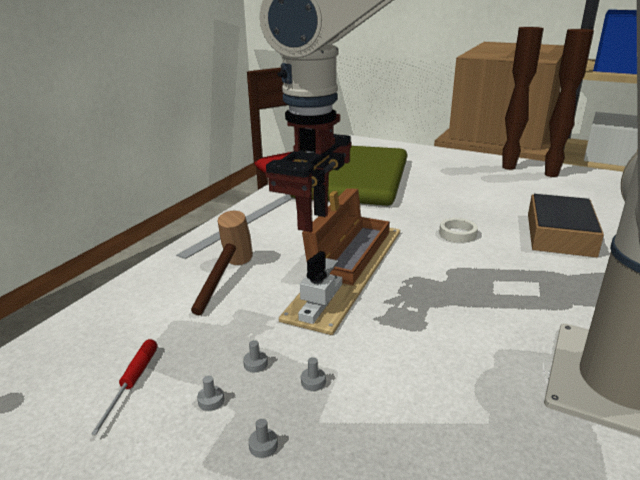

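The lid is leaning open at (335,220) and the case is empty. All four dies have been found by the wrist camera to about 1 mm. First is die A.

Call:
play_rows --rows "-0.198 0.388 -0.1 0 0 0 0.1;-0.198 0.388 -0.25 0 0 0 0.1;-0.198 0.388 -0.4 0 0 0 0.1;-0.198 0.388 -0.55 0 0 0 0.1;-0.198 0.388 -0.667 0 0 0 0.1;-0.198 0.388 -0.667 0 0 0 0.1;-0.198 0.388 -0.667 0 0 0 1;-0.198 0.388 -0.667 0 0 0 1;-0.198 0.388 -0.667 0 0 0 1;-0.198 0.388 -0.667 0 0 0 1;-0.198 0.388 -0.667 0 0 0 1;-0.198 0.388 -0.667 0 0 0 1" --force 30

```text
clock: 14.0
eef_pos: [0.4397, 0.218, 0.038]
tcp_rot: [-0.041, 0.999, 0.0, 0.0]
contact_force: [-0.1, -0.2, -0.9]
gripper_width: 0.0152
grasp_force: 30.0
```

```bash
python3 st.py
```

```text
t14.0 p [0.4397 0.218  0.038 ] psi -175.3 tilt [0. 0.] w0.0152 g30.0 F [-0.1 -0.2 -0.9] q6 -1.22
```

Call:
play_rows --rows "0 0 0.15 0 0 0 1;0 0 0.3 0 0 0 1;0.05 -0.1 0.45 0 0 0 1;0.1 -0.25 0.54 0 0 0 1;0.15 -0.41 0.54 0 0 0 1;0.19 -0.57 0.54 0 0 0 1;0.2 -0.73 0.54 0 0 0 1;0.2 -0.9 0.54 0 0 0 1;0.2 -0.9 0.54 0 0 0 1"

```text
clock: 14.9
eef_pos: [0.4994, -0.0562, 0.1999]
tcp_rot: [-0.039, 0.999, -0.001, 0.0]
contact_force: [-0.1, -0.0, -2.1]
gripper_width: 0.015
grasp_force: 30.0
```

Call:
play_rows --rows "0.05 -0.16 0 0 0 0 1;0.1 -0.32 0 0 0 0 1;0.15 -0.48 0 0 0 0 1;0.162 -0.6 0 0 0 0 1;0.162 -0.69 0 0 0 0 1;0.162 -0.69 -0.1 0 0 0 1;0.162 -0.69 -0.22 0 0 0 1;0.162 -0.69 -0.34 0 0 0 1;0.162 -0.69 -0.43 0 0 0 1;0.162 -0.69 -0.475 0 0 0 1;0.162 -0.69 -0.475 0 0 0 1"

```text
clock: 16.0
eef_pos: [0.5476, -0.2579, 0.0558]
tcp_rot: [-0.041, 0.999, 0.001, -0.001]
contact_force: [-0.7, -0.2, -0.7]
gripper_width: 0.0152
grasp_force: 30.0
```

```bash
python3 st.py
```

```text
t16.0 p [ 0.5476 -0.2579  0.0558] psi -175.3 tilt [-0.002  0.001] w0.0152 g30.0 F [-0.7 -0.2 -0.7] q6 -2.11
```

Call:
play_rows --rows "0 0 0 0 0 0 0.1;0 0 0 0 0 0 0.1;0 0 0 0 0 0 0.1;0 0 0 0 0 0 0.1;0 0 0.12 0 0 0 0.1;0 0 0.3 0 0 0 0.1;0 0.1 0.48 0 0 0 0.1;0 0.26 0.5 0 0 0 0.1;-0.01 0.42 0.5 0 0 0 0.1;-0.01 0.58 0.5 0 0 0 0.1;-0.01 0.75 0.5 0 0 0 0.1;-0.01 0.9 0.5 0 0 0 0.1;-0.01 0.9 0.5 0 0 0 0.1"

```text
clock: 17.3
eef_pos: [0.5449, 0.016, 0.2078]
tcp_rot: [-0.043, 0.999, 0.001, 0.0]
contact_force: [-0.4, 0.6, 0.8]
gripper_width: 0.0392
grasp_force: 0.0
```

```bash
python3 dies.py w4
```

```text
t17.3 p [0.5449 0.016  0.2078] psi -175.0 tilt [0.001 0.001] w0.0392 g0.0 F [-0.4  0.6  0.8] q6 -1.65
0.04 [537. 247.] 202 [544.8 225.4] 8.4 0.0457
0.04 [602. 266.] 145 [557.8 325.6] 8.6 0.0458
0.011 [625. 163.] 454 [440.7 359.9] 20.8 0.0151
0.011 [521. 236.] 645 [545.1 225. ] 20.2 0.0149
0.011 [586. 255.] 487 [558. 326.] 20.7 0.015
```

Call:
play_rows --rows "0 0.16 0 0 0 0 0.1;0 0.32 0 0 0 0 0.1;0 0.48 0 0 0 0 0.1;0 0.64 -0.05 0 0 0 0.1;0 0.697 -0.17 0 0 0 0.1;0 0.697 -0.3 0 0 0 0.1;0 0.697 -0.36 0 0 0 0.1;0 0.697 -0.36 0 0 0 0.1;0 0.697 -0.36 0 0 0 0.1"

```text
clock: 18.25
eef_pos: [0.5458, 0.2192, 0.0996]
tcp_rot: [-0.04, 0.999, -0.0, 0.0]
contact_force: [0.2, 0.1, 0.6]
gripper_width: 0.0395
grasp_force: 0.0
```

Call:
play_rows --rows "-0.003 0.02 -0.1 0 0 0 0.1;-0.003 0.02 -0.205 0 0 0 0.1;-0.003 0.02 -0.205 0 0 0 0.1;-0.003 0.02 -0.205 0 0 0 1;-0.003 0.02 -0.205 0 0 0 1;-0.003 0.02 -0.205 0 0 0 1;-0.003 0.02 -0.205 0 0 0 1;-0.003 0.02 -0.205 0 0 0 1;-0.003 0.02 -0.205 0 0 0 1;-0.003 0.02 -0.05 0 0 0 1;-0.003 0.02 0.1 0 0 0 1;0 0 0.2 0 0 0 1;0 -0.1 0.33 0 0 0 1;0 -0.26 0.33 0 0 0 1;0 -0.42 0.33 0 0 0 1;0 -0.58 0.33 0 0 0 1;0 -0.74 0.33 0 0 0 1;0 -0.85 0.33 0 0 0 1;0 -0.85 0.33 0 0 0 1;0 -0.85 0.33 0 0 0 1"

```text
clock: 20.25
eef_pos: [0.5449, -0.0352, 0.1985]
tcp_rot: [-0.04, 0.999, 0.0, 0.0]
contact_force: [0.4, 0.8, -1.4]
gripper_width: 0.0153
grasp_force: 30.0
```

Call:
play_rows --rows "-0.003 -0.16 0 0 0 0 1;-0.003 -0.32 0 0 0 0 1;-0.003 -0.48 0 0 0 0 1;-0.003 -0.563 0 0 0 0 1;-0.003 -0.563 -0.1 0 0 0 1;-0.003 -0.563 -0.23 0 0 0 1;-0.003 -0.563 -0.35 0 0 0 1;-0.003 -0.563 -0.43 0 0 0 1;-0.003 -0.563 -0.472 0 0 0 1;-0.003 -0.563 -0.472 0 0 0 1;-0.003 -0.563 -0.472 0 0 0 1"

```text
clock: 21.35
eef_pos: [0.5449, -0.2028, 0.0569]
tcp_rot: [-0.042, 0.999, -0.0, 0.0]
contact_force: [0.3, 0.2, -1.4]
gripper_width: 0.0154
grasp_force: 30.0
```

```bash
python3 st.py
```

```text
t21.4 p [ 0.5449 -0.2028  0.0569] psi -175.2 tilt [ 0. -0.] w0.0154 g30.0 F [ 0.3  0.2 -1.4] q6 -2.03
```

Call:
play_rows --rows "0 0 -0.003 0 0 0 1;0 0 -0.003 0 0 0 0.1;0 0 -0.003 0 0 0 0.1;0 0 -0.003 0 0 0 0.1;0 0 -0.003 0 0 0 0.1;0 0 0.12 0 0 0 0.1;0 0 0.28 0 0 0 0.1;0 0.1 0.44 0 0 0 0.1;0.01 0.26 0.49 0 0 0 0.1;0.02 0.42 0.49 0 0 0 0.1;0.03 0.58 0.49 0 0 0 0.1;0.04 0.75 0.49 0 0 0 0.1;0.045 0.91 0.49 0 0 0 0.1;0.045 0.91 0.49 0 0 0 0.1;0.045 0.91 0.49 0 0 0 0.1;0.045 0.91 0.49 0 0 0 0.1"

```text
clock: 22.95
eef_pos: [0.5576, 0.0684, 0.2035]
tcp_rot: [-0.041, 0.999, -0.0, -0.0]
contact_force: [0.5, -0.3, 0.3]
gripper_width: 0.0399
grasp_force: 0.0
```

```bash
python3 dies.py w5
```

```text
t22.9 p [0.5576 0.0684 0.2035] psi -175.3 tilt [-0. -0.] w0.0399 g0.0 F [ 0.5 -0.3  0.3] q6 -1.55
0.04 [620. 145.] 167 [440.8 360.4] 8.5 0.046
0.04 [575. 252.] 170 [558.6 325.5] 8.6 0.0458
0.011 [599. 142.] 550 [440.1 359.9] 20.4 0.015
0.011 [558. 242.] 586 [558.3 325.3] 20.2 0.0149
0.011 [610. 322.] 29 [658.7 451.9] 8.3 0.0148
```

Call:
play_rows --rows "0.002 0.16 0 0 0 0 0.1;0.002 0.32 0 0 0 0 0.1;0.002 0.48 0 0 0 0 0.1;0.002 0.64 0 0 0 0 0.1;0.002 0.8 -0.07 0 0 0 0.1;0.002 0.858 -0.2 0 0 0 0.1;0.002 0.858 -0.35 0 0 0 0.1;0.002 0.858 -0.48 0 0 0 0.1;0.002 0.858 -0.552 0 0 0 0.1;0.002 0.858 -0.552 0 0 0 0.1;0.002 0.858 -0.552 0 0 0 1;0.002 0.858 -0.552 0 0 0 1;0.002 0.858 -0.552 0 0 0 1;0.002 0.858 -0.552 0 0 0 1;0.002 0.858 -0.552 0 0 0 1;0.002 0.858 -0.552 0 0 0 1;0.002 0.858 -0.4 0 0 0 1;0.002 0.858 -0.25 0 0 0 1;0.002 0.8 -0.1 0 0 0 1;0.002 0.7 0 0 0 0 1"

```text
clock: 25.0
eef_pos: [0.559, 0.2807, 0.2067]
tcp_rot: [-0.042, 0.999, 0.001, 0.002]
contact_force: [0.5, 0.3, -1.4]
gripper_width: 0.0151
grasp_force: 30.0
```

Call:
play_rows --rows "-0.01 -0.16 0 0 0 0 1;-0.02 -0.32 0 0 0 0 1;-0.03 -0.48 0 0 0 0 1;-0.04 -0.64 0 0 0 0 1;-0.05 -0.8 0 0 0 0 1;-0.06 -0.93 0 0 0 0 1;-0.06 -0.93 0 0 0 0 1;-0.06 -0.93 0 0 0 0 1;-0.06 -0.93 0 0 0 0 1"

```text
clock: 25.9
eef_pos: [0.5403, 0.0011, 0.2035]
tcp_rot: [-0.041, 0.999, 0.0, -0.0]
contact_force: [-0.2, -0.4, -2.4]
gripper_width: 0.0151
grasp_force: 30.0
```

Call:
play_rows --rows "-0.002 -0.16 0 0 0 0 1;-0.002 -0.32 0 0 0 0 1;-0.002 -0.46 0 0 0 0 1;-0.002 -0.502 -0.05 0 0 0 1;-0.002 -0.502 -0.18 0 0 0 1;-0.002 -0.502 -0.31 0 0 0 1;-0.002 -0.502 -0.42 0 0 0 1;-0.002 -0.502 -0.475 0 0 0 1;-0.002 -0.502 -0.491 0 0 0 1;-0.002 -0.502 -0.491 0 0 0 1;-0.002 -0.502 -0.491 0 0 0 1"

```text
clock: 27.0
eef_pos: [0.54, -0.149, 0.056]
tcp_rot: [-0.042, 0.999, 0.0, -0.0]
contact_force: [-0.6, 0.4, -1.9]
gripper_width: 0.0158
grasp_force: 30.0
```

```bash
python3 st.py
```

```text
t27.0 p [ 0.54  -0.149  0.056] psi -175.2 tilt [-0.  0.] w0.0158 g30.0 F [-0.6  0.4 -1.9] q6 -1.94
```

Call:
play_rows --rows "0 0 -0.003 0 0 0 1;0 0 -0.003 0 0 0 0.1;0 0 -0.003 0 0 0 0.1;0 0 -0.003 0 0 0 0.1;0 0 -0.003 0 0 0 0.1;0 0 0.12 0 0 0 0.1;0 0 0.28 0 0 0 0.1;0 0.1 0.44 0 0 0 0.1;-0.05 0.26 0.49 0 0 0 0.1;-0.1 0.42 0.49 0 0 0 0.1;-0.15 0.58 0.49 0 0 0 0.1;-0.2 0.75 0.49 0 0 0 0.1;-0.27 0.91 0.49 0 0 0 0.1;-0.27 0.91 0.49 0 0 0 0.1;-0.27 0.91 0.49 0 0 0 0.1;-0.27 0.91 0.49 0 0 0 0.1"

```text
clock: 28.6
eef_pos: [0.4592, 0.1222, 0.2034]
tcp_rot: [-0.041, 0.999, -0.0, 0.0]
contact_force: [0.5, -0.4, -0.7]
gripper_width: 0.0395
grasp_force: 0.0
```

```bash
python3 dies.py w6
```

```text
t28.6 p [0.4592 0.1222 0.2034] psi -175.3 tilt [ 0.001 -0.   ] w0.0395 g0.0 F [ 0.5 -0.4 -0.7] q6 -1.42
0.04 [567. 231.] 187 [440.1 360.9] 8.3 0.0458
0.011 [549. 222.] 641 [439.6 360.7] 20.1 0.0149
```

Call:
play_rows --rows "-0.02 0.16 0 0 0 0 0.1;-0.04 0.32 0 0 0 0 0.1;-0.064 0.48 0 0 0 0 0.1;-0.064 0.64 0 0 0 0 0.1;-0.064 0.795 -0.07 0 0 0 0.1;-0.064 0.795 -0.2 0 0 0 0.1;-0.064 0.795 -0.35 0 0 0 0.1;-0.064 0.795 -0.48 0 0 0 0.1;-0.064 0.795 -0.552 0 0 0 0.1;-0.064 0.795 -0.552 0 0 0 0.1;-0.064 0.795 -0.552 0 0 0 1;-0.064 0.795 -0.552 0 0 0 1;-0.064 0.795 -0.552 0 0 0 1;-0.064 0.795 -0.552 0 0 0 1;-0.064 0.795 -0.552 0 0 0 1;-0.064 0.795 -0.552 0 0 0 1;-0.064 0.795 -0.4 0 0 0 1;-0.064 0.795 -0.25 0 0 0 1;-0.02 0.75 -0.1 0 0 0 1;0.02 0.65 0 0 0 0 1"

```text
clock: 30.65
eef_pos: [0.4657, 0.3194, 0.2065]
tcp_rot: [-0.042, 0.999, 0.001, 0.002]
contact_force: [1.4, -0.1, -1.1]
gripper_width: 0.0156
grasp_force: 30.0
```

Call:
play_rows --rows "0.04 -0.16 0 0 0 0 1;0.08 -0.32 0 0 0 0 1;0.12 -0.48 0 0 0 0 1;0.16 -0.64 0 0 0 0 1;0.2 -0.8 0 0 0 0 1;0.23 -0.93 0 0 0 0 1;0.23 -0.93 0 0 0 0 1;0.23 -0.93 0 0 0 0 1;0.23 -0.93 0 0 0 0 1"

```text
clock: 31.55
eef_pos: [0.5332, 0.0395, 0.2031]
tcp_rot: [-0.041, 0.999, 0.0, -0.0]
contact_force: [-0.9, -0.8, -1.6]
gripper_width: 0.0154
grasp_force: 30.0
```

Call:
play_rows --rows "0.009 -0.16 0 0 0 0 1;0.009 -0.32 0 0 0 0 1;0.009 -0.463 0 0 0 0 1;0.009 -0.463 -0.05 0 0 0 1;0.009 -0.463 -0.18 0 0 0 1;0.009 -0.463 -0.31 0 0 0 1;0.009 -0.463 -0.42 0 0 0 1;0.009 -0.463 -0.475 0 0 0 1;0.009 -0.463 -0.492 0 0 0 1;0.009 -0.463 -0.492 0 0 0 1;0.009 -0.463 -0.492 0 0 0 1"

```text
clock: 32.65
eef_pos: [0.5368, -0.099, 0.056]
tcp_rot: [-0.042, 0.999, -0.0, 0.0]
contact_force: [-1.0, -0.6, -2.1]
gripper_width: 0.0156
grasp_force: 30.0
```

```bash
python3 st.py
```

```text
t32.6 p [ 0.5368 -0.099   0.056 ] psi -175.2 tilt [ 0. -0.] w0.0156 g30.0 F [-1.  -0.6 -2.1] q6 -1.86
```

Call:
play_rows --rows "0 0 -0.003 0 0 0 1;0 0 -0.003 0 0 0 0.1;0 0 -0.003 0 0 0 0.1;0 0 -0.003 0 0 0 0.1;0 0 -0.003 0 0 0 0.1;0 0 0.12 0 0 0 0.1;0 0 0.28 0 0 0 0.1;0 0 0.44 0 0 0 0.1;-0.1 -0.15 0.6 0 0 0 0.1;-0.1 -0.22 0.7 0 0 0 0.1;-0.1 -0.22 0.7 0 0 0 0.1;-0.1 -0.22 0.7 0 0 0 0.1"

```text
clock: 33.85
eef_pos: [0.5068, -0.1672, 0.2671]
tcp_rot: [-0.04, 0.999, -0.001, 0.002]
contact_force: [0.3, -0.0, -0.4]
gripper_width: 0.0393
grasp_force: 0.0
```

```bash
python3 - <<'E'
from st import *
pr(); snap('wrist','w7'); P,p=cloud('w7','wrist')
a=np.radians(4.5); Rz=np.array([[np.cos(a),np.sin(a)],[-np.sin(a),np.cos(a)]])
for zl,zh in((.058,.070),(.028,.038)):
    k=np.isfinite(P[...,2])&(P[...,2]>zl)&(P[...,2]<zh)&(P[...,1]>-.31)&(P[...,1]<-.04)&(P[...,0]>.50)&(P[...,0]<.585)
    nl,L,st,ce=cv2.connectedComponentsWithStats(k.astype(np.uint8))
    for i in range(1,nl):
        if st[i,4]>25:
            X=P[L==i]; (c,r)=cv2.minEnclosingCircle((X[:,:2]*1000).astype(np.float32)); print(zl,np.round(ce[i]),st[i,4],np.round(Rz@(np.array(c)-[537,-114.5])),round(r,1),np.median(X[:,2]))
k=np.isfinite(P[...,2])&(P[...,2]>.145)&(P[...,2]<.17)&(P[...,1]>-.31)&(P[...,1]<-.04)&(P[...,0]>.56)&(P[...,0]<.7); X=P[k]; print('tabtip',len(X),X.mean(0) if len(X) else 0)
E
```

```text
t33.9 p [ 0.5068 -0.1672  0.2671] psi -175.4 tilt [ 0.003 -0.001] w0.0393 g0.0 F [ 0.3 -0.  -0.4] q6 -1.99
0.058 [232. 248.] 201 [  -2. -144.] 8.0 0.06353774385719815
0.058 [285. 249.] 215 [ -1. -89.] 8.4 0.0637043366862323
0.058 [340. 249.] 215 [ -1. -35.] 8.4 0.06372100351292206
0.058 [390. 250.] 206 [ 0. 15.] 8.3 0.06377625088863371
0.058 [431. 289.] 72 [45. 63.] 8.2 0.06400444080299122
0.028 [299. 208.] 441 [-36. -86.] 100.1 0.03333030789515293
0.028 [315. 260.] 976 [  1. -60.] 123.7 0.03256930576372022
0.028 [240. 236.] 705 [  -2. -145.] 19.9 0.03272136080355181
0.028 [289. 237.] 745 [ -1. -89.] 20.4 0.03272939367102051
0.028 [338. 237.] 743 [ -1. -36.] 20.2 0.03276724635289363
0.028 [384. 238.] 732 [ 0. 14.] 20.4 0.032859020844439146
0.028 [437. 238.] 107 [-1. 73.] 14.7 0.0303084857533944
tabtip 424 [ 0.59627207 -0.17054936  0.15065009]
```

View pics/w7.png

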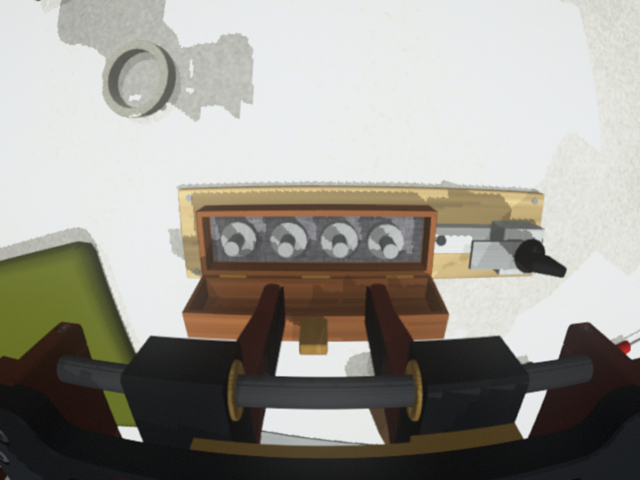

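All four dies stand upright in the case, at (235,242), (288,240), (340,240) and (386,240). The lid is open, and the tab is at (313,335). I want the lid angle more precisely.

```bash
python3 - <<'E'
from st import *
P,p=cloud('w7','wrist')
for v in range(285,358,4):
    print(v,np.round(P[v,313],3),np.round(P[v,245],3),p[v,313])
E
```

```text
285 [ 0.587 -0.174  0.046] [ 0.593 -0.247  0.048] [102  66  43]
289 [ 0.591 -0.174  0.047] [ 0.598 -0.248  0.046] [95 63 39]
293 [ 0.596 -0.173  0.046] [ 0.603 -0.248  0.047] [89 58 37]
297 [ 0.602 -0.173  0.045] [ 0.608 -0.248  0.046] [83 55 36]
301 [ 0.604 -0.173  0.051] [ 0.609 -0.246  0.054] [73 49 34]
305 [ 0.605 -0.172  0.058] [ 0.611 -0.245  0.06 ] [75 51 32]
309 [ 0.605 -0.172  0.066] [ 0.612 -0.244  0.067] [68 46 31]
313 [ 0.585 -0.172  0.112] [ 0.591 -0.234  0.113] [70 48 33]
317 [ 0.588 -0.172  0.115] [ 0.594 -0.234  0.115] [87 60 39]
321 [ 0.589 -0.172  0.12 ] [ 0.598 -0.234  0.114] [83 64 36]
325 [ 0.589 -0.171  0.126] [ 0.603 -0.234  0.113] [85 67 41]
329 [ 0.59  -0.171  0.132] [ 0.498 -0.198  0.291] [85 67 40]
333 [ 0.591 -0.171  0.137] [ 0.498 -0.198  0.292] [86 69 41]
337 [ 0.592 -0.171  0.143] [ 0.497 -0.197  0.297] [85 67 42]
341 [ 0.592 -0.171  0.148] [ 0.497 -0.197  0.3  ] [85 67 40]
345 [ 0.593 -0.17   0.153] [ 0.497 -0.196  0.302] [134 106  56]
349 [ 0.598 -0.17   0.152] [ 0.497 -0.196  0.305] [163 128  69]
353 [ 0.602 -0.17   0.151] [ 0.497 -0.195  0.308] [163 130  73]
357 [ 0.716 -0.167 -0.003] [ 0.497 -0.195  0.309] [233 235 232]
```

The lid reads about 1.69 rad, a little short of its stop. I nudge it further open with closed fingers against the tab.

Call:
play_rows --rows "0.1 -0.013 0 0 0 0 1;0.21 -0.013 -0.1 0 0 0 1;0.21 -0.013 -0.25 0 0 0 1;0.21 -0.013 -0.397 0 0 0 1;0.21 -0.013 -0.397 0 0 0 1;0.22 -0.013 -0.397 0 0 0 1;0.235 -0.013 -0.397 0 0 0 1;0.25 -0.013 -0.397 0 0 0 1;0.262 -0.013 -0.397 0 0 0 1;0.275 -0.013 -0.397 0 0 0 1;0.288 -0.013 -0.397 0 0 0 1;0.295 -0.013 -0.397 0 0 0 1;0.295 -0.013 -0.397 0 0 0 1"

```text
clock: 35.2
eef_pos: [0.5934, -0.1701, 0.1469]
tcp_rot: [-0.041, 0.999, 0.0, -0.002]
contact_force: [-7.7, -0.1, 7.2]
gripper_width: 0.0004
grasp_force: 5.2
```

```bash
python3 st.py
```

```text
t35.2 p [ 0.5934 -0.1701  0.1469] psi -175.3 tilt [-0.004  0.   ] w0.0004 g5.2 F [-7.7 -0.1  7.2] q6 -1.95
```

Call:
play_rows --rows "-0.1 0 0 0 0 0 1;-0.15 0 0.1 0 0 0 0;-0.2 0 0.25 0 0 0 -0.1;-0.28 0 0.4 0 0 0 -0.1;-0.28 0 0.4 0 0 0 -0.1;-0.28 0 0.4 0 0 0 -0.1"

```text
clock: 35.8
eef_pos: [0.5117, -0.1705, 0.2682]
tcp_rot: [-0.041, 0.999, -0.001, 0.002]
contact_force: [0.3, -0.0, -0.6]
gripper_width: 0.0368
grasp_force: 0.0
```

```bash
python3 - <<'E'
from st import *
pr(); snap('wrist','w8'); P,p=cloud('w8','wrist')
k=np.isfinite(P[...,2])&(P[...,2]>.10)&(P[...,2]<.17)&(P[...,1]>-.181)&(P[...,1]<-.161)&(P[...,0]>.56)&(P[...,0]<.65)
X=P[k]; i=np.argsort(X[:,2]); 
for j in i[::max(1,len(i)//14)]: print(np.round(X[j],3))
snap('side','sd2'); Q,_=cloud('sd2','side')
E
```

```text
t35.8 p [ 0.5117 -0.1705  0.2682] psi -175.3 tilt [ 0.004 -0.001] w0.0368 g0.0 F [ 0.3 -0.  -0.6] q6 -2.00
[ 0.595 -0.163  0.108]
[ 0.597 -0.167  0.111]
[ 0.6   -0.173  0.114]
[ 0.6   -0.168  0.118]
[ 0.601 -0.165  0.122]
[ 0.603 -0.175  0.126]
[ 0.603 -0.168  0.129]
[ 0.604 -0.175  0.133]
[ 0.606 -0.17   0.137]
[ 0.605 -0.161  0.14 ]
[ 0.606 -0.165  0.144]
[ 0.616 -0.172  0.146]
[ 0.613 -0.168  0.147]
[ 0.611 -0.176  0.148]
[ 0.612 -0.177  0.149]
```

Call:
play_rows --rows "0.16 0.003 0 0 0 0 -0.1;0.331 0.003 0 0 0 0 -0.1;0.331 0.003 -0.15 0 0 0 -0.1;0.331 0.003 -0.3 0 0 0 -0.1;0.331 0.003 -0.437 0 0 0 -0.1;0.331 0.003 -0.437 0 0 0 -0.1;0.331 0.003 -0.437 0 0 0 1;0.331 0.003 -0.437 0 0 0 1;0.331 0.003 -0.437 0 0 0 1;0.331 0.003 -0.437 0 0 0 1;0.331 0.003 -0.437 0 0 0 1;0.331 0.003 -0.437 0 0 0 1" --force 25

```text
clock: 37.1
eef_pos: [0.6097, -0.169, 0.1347]
tcp_rot: [-0.041, 0.999, 0.0, -0.001]
contact_force: [1.6, -0.1, -8.2]
gripper_width: 0.0242
grasp_force: 25.0
```

```bash
python3 - <<'E'
from st import *
pr()
a=np.radians(4.5); ex=np.array([np.cos(a),np.sin(a)])
r=np.hypot(98,8); p0=np.arctan2(8,-98); x0=r*np.cos(p0-1.85); z0=r*np.sin(p0-1.85)
print(';'.join('%.3f %.3f %.3f 0 0 0 1'%(X*ex[0]/300,X*ex[1]/300,Z/300) for th in np.linspace(1.85,-.01,19)[1:] for X,Z in [(r*np.cos(p0-th)-x0,r*np.sin(p0-th)-z0)]))
E
```

```text
t37.1 p [ 0.6097 -0.169   0.1347] psi -175.3 tilt [-0.001  0.   ] w0.0242 g25.0 F [ 1.6 -0.1 -8.2] q6 -1.94
-0.032 -0.003 0.010 0 0 0 1;-0.065 -0.005 0.017 0 0 0 1;-0.099 -0.008 0.021 0 0 0 1;-0.133 -0.010 0.021 0 0 0 1;-0.166 -0.013 0.017 0 0 0 1;-0.199 -0.016 0.010 0 0 0 1;-0.231 -0.018 -0.000 0 0 0 1;-0.262 -0.021 -0.014 0 0 0 1;-0.291 -0.023 -0.031 0 0 0 1;-0.319 -0.025 -0.050 0 0 0 1;-0.344 -0.027 -0.073 0 0 0 1;-0.367 -0.029 -0.098 0 0 0 1;-0.387 -0.030 -0.125 0 0 0 1;-0.404 -0.032 -0.154 0 0 0 1;-0.419 -0.033 -0.185 0 0 0 1;-0.429 -0.034 -0.217 0 0 0 1;-0.437 -0.034 -0.250 0 0 0 1;-0.441 -0.035 -0.283 0 0 0 1
```

Call:
play_rows --rows "-0.032 -0.003 0.010 0 0 0 1;-0.065 -0.005 0.017 0 0 0 1;-0.099 -0.008 0.021 0 0 0 1;-0.133 -0.010 0.021 0 0 0 1;-0.166 -0.013 0.017 0 0 0 1;-0.199 -0.016 0.010 0 0 0 1;-0.231 -0.018 -0.000 0 0 0 1;-0.262 -0.021 -0.014 0 0 0 1;-0.291 -0.023 -0.031 0 0 0 1;-0.319 -0.025 -0.050 0 0 0 1;-0.319 -0.025 -0.050 0 0 0 1"

```text
clock: 38.2
eef_pos: [0.5123, -0.1767, 0.1217]
tcp_rot: [-0.041, 0.999, 0.0, -0.001]
contact_force: [-4.4, 2.4, 6.4]
gripper_width: 0.0235
grasp_force: 25.0
```

```bash
python3 st.py
```

```text
t38.2 p [ 0.5123 -0.1767  0.1217] psi -175.3 tilt [-0.002 -0.   ] w0.0235 g25.0 F [-4.4  2.4  6.4] q6 -2.01
```

Continue the arc (relative to the last pose).

Call:
play_rows --rows "-0.025 -0.002 -0.023 0 0 0 1;-0.048 -0.004 -0.048 0 0 0 1;-0.068 -0.005 -0.075 0 0 0 1;-0.085 -0.007 -0.104 0 0 0 1;-0.1 -0.008 -0.135 0 0 0 1;-0.11 -0.009 -0.167 0 0 0 1;-0.118 -0.009 -0.2 0 0 0 1;-0.122 -0.01 -0.233 0 0 0 1;-0.122 -0.01 -0.237 0 0 0 1;-0.122 -0.01 -0.237 0 0 0 1"

```text
clock: 39.2
eef_pos: [0.4736, -0.1796, 0.0495]
tcp_rot: [-0.041, 0.999, 0.001, -0.003]
contact_force: [-11.8, -3.6, 2.5]
gripper_width: 0.0239
grasp_force: 25.0
```

```bash
python3 st.py
```

```text
t39.2 p [ 0.4736 -0.1796  0.0495] psi -175.3 tilt [-0.007  0.001] w0.0239 g25.0 F [-11.8  -3.6   2.5] q6 -2.04
```

Call:
play_rows --rows "0 0 0 0 0 0 -0.1;0 0 0 0 0 0 -0.1;0 0 0 0 0 0 -0.1;0 0 0 0 0 0 -0.1;0 0 0.15 0 0 0 -0.1;0 0 0.3 0 0 0 -0.1;0 0 0.45 0 0 0 -0.1;0.05 0.15 0.6 0 0 0 -0.1;0.1 0.27 0.7 0 0 0 -0.1;0.1 0.27 0.7 0 0 0 -0.1;0.1 0.27 0.7 0 0 0 -0.1"

```text
clock: 40.3
eef_pos: [0.509, -0.0977, 0.2607]
tcp_rot: [-0.042, 0.999, -0.0, 0.002]
contact_force: [0.4, -0.7, 0.1]
gripper_width: 0.0485
grasp_force: 0.0
```

```bash
python3 - <<'E'
from st import *
pr(); snap('wrist','w9'); P,p=cloud('w9','wrist')
a=np.radians(4.5); Rz=np.array([[np.cos(a),np.sin(a)],[-np.sin(a),np.cos(a)]])
D=(P[...,:2]-[.537,-.1145])@Rz.T
k=np.isfinite(P[...,2])&(abs(D[...,0])<.034)&(D[...,1]>-.18)&(D[...,1]<.06)&(P[...,2]>.04)&(P[...,2]<.12)
A=np.c_[D[k],np.ones(k.sum())]; c=np.linalg.lstsq(A,P[k][:,2],rcond=None)[0]; print('lid plane',k.sum(),c, np.abs(A@c-P[k][:,2]).max())
k=np.isfinite(P[...,2])&(P[...,2]>.118)&(P[...,2]<.13)&(abs(D[...,0])<.05)&(D[...,1]>.1)&(D[...,1]<.22)
X=P[k]; print('knob',cv2.minAreaRect((X[:,:2]*1000).astype(np.float32)),np.median(X[:,2]))
E
```

```text
t40.3 p [ 0.509  -0.0977  0.2607] psi -175.1 tilt [ 0.003 -0.001] w0.0485 g0.0 F [ 0.4 -0.7  0.1] q6 -1.87
lid plane 16648 [-0.06757359  0.00050831  0.07853215] 0.03911418544623306
knob ((523.8079833984375, 47.00505828857422), (46.2438850402832, 12.65323257446289), 84.06483459472656) 0.12342759486265173
```

View pics/w9.png

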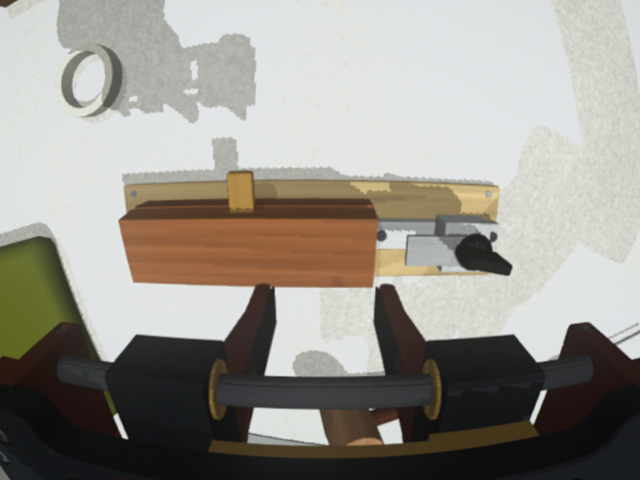

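The lid is down but slightly proud (about 0.07 rad). The knob is at (475,255), clear of the lid. I press the lid front fully shut with closed fingertips.

Call:
play_rows --rows "0.016 -0.15 0 0 0 0 1;0.016 -0.263 0 0 0 0 1;0.016 -0.263 -0.15 0 0 0 1;0.016 -0.263 -0.3 0 0 0 1;0.016 -0.263 -0.42 0 0 0 1;0.016 -0.263 -0.5 0 0 0 1;0.016 -0.263 -0.52 0 0 0 1;0.016 -0.263 -0.54 0 0 0 1;0.016 -0.263 -0.555 0 0 0 1;0.016 -0.263 -0.565 0 0 0 1;0.016 -0.263 -0.572 0 0 0 1;0.016 -0.263 -0.572 0 0 0 1"

```text
clock: 41.55
eef_pos: [0.5124, -0.1782, 0.0928]
tcp_rot: [-0.041, 0.999, -0.0, 0.0]
contact_force: [-18.3, 2.7, 47.8]
gripper_width: 0.0005
grasp_force: 24.2
```

```bash
python3 st.py
```

```text
t41.5 p [ 0.5124 -0.1782  0.0928] psi -175.3 tilt [ 0.    -0.001] w0.0005 g24.2 F [-18.3   2.7  47.8] q6 -2.01
```

Call:
play_rows --rows "0 0 0.03 0 0 0 1;0 0 0.1 0 0 0 1;0 0 0.25 0 0 0 0.5;0 0 0.4 0 0 0 0.3;0 0 0.45 0 0 0 0.2;0 0 0.45 0 0 0 0.2;0 0 0.45 0 0 0 0.2"

```text
clock: 42.25
eef_pos: [0.5127, -0.1776, 0.2231]
tcp_rot: [-0.041, 0.999, -0.0, 0.001]
contact_force: [-0.4, -0.6, 0.6]
gripper_width: 0.0346
grasp_force: 0.0
```

```bash
python3 - <<'E'
from st import *
pr(); snap('wrist','w10'); P,p=cloud('w10','wrist')
a=np.radians(4.5); Rz=np.array([[np.cos(a),np.sin(a)],[-np.sin(a),np.cos(a)]])
D=(P[...,:2]-[.537,-.1145])@Rz.T
for lo,hi in((-.03,-.02),(-.02,-.01),(-.005,.005),(.01,.02),(.02,.03)):
    k=np.isfinite(P[...,2])&(D[...,0]>lo)&(D[...,0]<hi)&(D[...,1]>-.17)&(D[...,1]<.05)&(P[...,2]<.1); print(lo,np.median(P[k][:,2]))
E
```

```text
t42.2 p [ 0.5127 -0.1776  0.2231] psi -175.3 tilt [ 0.001 -0.001] w0.0346 g0.0 F [-0.4 -0.6  0.6] q6 -2.01
-0.03 0.0739634289769441
-0.02 0.07391841481121234
-0.005 0.07392984658193265
0.01 0.07391176019481335
0.02 0.07390223234606925
```

Call:
play_rows --rows "0.038 0.15 0 0 0 -0.19 0.2;0.038 0.3 0 0 0 -0.38 0.2;0.038 0.45 0 0 0 -0.57 0.2;0.038 0.6 0 0 0 -0.76 0.2;0.038 0.75 0 0 0 -0.95 0.2;0.038 0.75 0 0 0 -0.95 0.2;0.038 0.75 0 0 0 -0.95 0.2"

```text
clock: 43.0
eef_pos: [0.5231, 0.0488, 0.2211]
tcp_rot: [0.325, 0.946, -0.001, -0.001]
contact_force: [0.3, -0.5, 0.4]
gripper_width: 0.0353
grasp_force: 0.0
```

Call:
play_rows --rows "0 0 0 0 0 -0.19 0.2;0 0 0 0 0 -0.38 0.2;0 0 0 0 0 -0.57 0.2;0 0 0 0 0 -0.76 0.2;0 0 0 0 0 -0.95 0.2;0 0 0 0 0 -0.95 0.2;0 0 0 0 0 -0.95 0.2"

```text
clock: 43.7
eef_pos: [0.5238, 0.0466, 0.222]
tcp_rot: [0.647, 0.763, -0.001, -0.0]
contact_force: [-0.1, -0.1, 0.5]
gripper_width: 0.0353
grasp_force: 0.0
```

```bash
python3 - <<'E'
from st import *
pr(); snap('wrist','w11'); P,p=cloud('w11','wrist')
a=np.radians(4.5); Rz=np.array([[np.cos(a),np.sin(a)],[-np.sin(a),np.cos(a)]])
D=(P[...,:2]-[.537,-.1145])@Rz.T
k=np.isfinite(P[...,2])&(P[...,2]>.118)&(P[...,2]<.13)&(abs(D[...,0])<.05)&(D[...,1]>.1)&(D[...,1]<.22)
X=P[k]; print('knob',cv2.minAreaRect((X[:,:2]*1000).astype(np.float32)),np.median(X[:,2]))
E
```

```text
t43.7 p [0.5238 0.0466 0.222 ] psi 99.4 tilt [-0.001 -0.   ] w0.0353 g0.0 F [-0.1 -0.1  0.5] q6 -0.10
knob ((523.8899536132812, 48.363582611083984), (45.86346435546875, 12.6793212890625), 83.49066162109375) 0.12349463300761754
```

Call:
play_rows --rows "0 0.006 0 0 0 -0.19 0.2;0 0.006 0 0 0 -0.347 0.2;0 0.006 -0.15 0 0 -0.347 0.2;0 0.006 -0.28 0 0 -0.347 0.2;0 0.006 -0.375 0 0 -0.347 0.2;0 0.006 -0.375 0 0 -0.347 0.2;0 0.006 -0.375 0 0 -0.347 1;0 0.006 -0.375 0 0 -0.347 1;0 0.006 -0.375 0 0 -0.347 1;0 0.006 -0.375 0 0 -0.347 1;0 0.006 -0.375 0 0 -0.347 1;0 0.006 -0.375 0 0 -0.347 1" --force 45

```text
clock: 44.95
eef_pos: [0.5246, 0.0493, 0.1116]
tcp_rot: [0.746, 0.666, 0.001, 0.0]
contact_force: [-2.3, -0.2, 7.8]
gripper_width: 0.0115
grasp_force: 45.0
```

Call:
play_rows --rows "0.004 -0.045 0 0 0 0 1;0.007 -0.09 0 0 0 0 1;0.01 -0.13 0 0 0 0 1;0.014 -0.165 0 0 0 0 1;0.014 -0.177 0 0 0 0 1;0.014 -0.182 0 0 0 0 1;0.014 -0.182 0 0 0 0 1"

```text
clock: 45.65
eef_pos: [0.5288, -0.0048, 0.1116]
tcp_rot: [0.746, 0.666, 0.001, 0.0]
contact_force: [-1.5, 4.6, 7.0]
gripper_width: 0.0115
grasp_force: 45.0
```

```bash
python3 st.py
```

```text
t45.6 p [ 0.5288 -0.0048  0.1116] psi 83.5 tilt [0.001 0.001] w0.0115 g45.0 F [-1.5  4.6  7. ] q6 0.08
```

Call:
play_rows --rows "0.001 -0.008 0 0 0 0 1;0.001 -0.008 0 0 0 0 1;0.001 -0.008 0 0 0 0 1"

```text
clock: 45.95
eef_pos: [0.5289, -0.0053, 0.1116]
tcp_rot: [0.746, 0.666, 0.002, -0.001]
contact_force: [-1.6, 15.5, 8.2]
gripper_width: 0.0118
grasp_force: 45.0
```

```bash
python3 st.py
```

```text
t46.0 p [ 0.5289 -0.0053  0.1116] psi 83.5 tilt [0.001 0.004] w0.0118 g45.0 F [-1.6 15.5  8.2] q6 0.07
```

Call:
play_rows --rows "0 0.005 0 0 0 -0.15 1;0 0.005 0 0 0 -0.3 1;0 0.005 0 0 0 -0.45 1;0 0.005 0 0 0 -0.6 1;0 0.005 0 0 0 -0.75 1;0 0.005 0 0 0 -0.9 1;0 0.005 0 0 0 -0.9 1"

```text
clock: 46.65
eef_pos: [0.5295, -0.0053, 0.1116]
tcp_rot: [0.931, 0.365, 0.001, -0.0]
contact_force: [1.0, 6.3, 5.9]
gripper_width: 0.0119
grasp_force: 45.0
```

Call:
play_rows --rows "0 0 0 0 0 -0.15 1;0 0 0 0 0 -0.3 1;0 0 0 0 0 -0.45 1;0 0 0 0 0 -0.6 1;0 0 0 0 0 -0.75 1;0 0 0 0 0 -0.84 1;0 0 0 0 0 -0.88 1;0 0 0 0 0 -0.88 1;0 0 0 0 0 -0.88 1"

```text
clock: 47.55
eef_pos: [0.5297, -0.0059, 0.1116]
tcp_rot: [1.0, 0.031, 0.001, -0.0]
contact_force: [1.3, 2.6, 5.5]
gripper_width: 0.0118
grasp_force: 45.0
```

```bash
python3 - <<'E'
from st import *
s=pr(); print(s['ft_torque'])
E
```

```text
t47.5 p [ 0.5297 -0.0059  0.1116] psi 3.5 tilt [0.003 0.   ] w0.0118 g45.0 F [1.3 2.6 5.5] q6 1.48
[ 0.53178245 -0.05356057  0.46298408]
```

Call:
play_rows --rows "0 0 0 0 0 0 0.2;0 0 0 0 0 0 0.2;0 0 0 0 0 0 0.2;0 0 0 0 0 0 0.2;0 0 0.15 0 0 0 0.2;0 0 0.3 0 0 0 0.2;0 0 0.45 0 0 0 0.2;0 0 0.5 0 0 0 0.2;0 0 0.5 0 0 0 0.2"

```text
clock: 48.45
eef_pos: [0.5301, -0.0064, 0.263]
tcp_rot: [1.0, 0.03, 0.003, 0.0]
contact_force: [0.3, 0.6, -0.4]
gripper_width: 0.035
grasp_force: 0.0
```

```bash
python3 - <<'E'
from st import *
pr(); snap('wrist','w12'); P,p=cloud('w12','wrist')
a=np.radians(4.5); Rz=np.array([[np.cos(a),np.sin(a)],[-np.sin(a),np.cos(a)]])
D=(P[...,:2]-[.537,-.1145])@Rz.T
k=np.isfinite(P[...,2])&(P[...,2]>.118)&(P[...,2]<.13)&(abs(D[...,0])<.05)&(D[...,1]>.05)&(D[...,1]<.22)
X=P[k]; print('knob',cv2.minAreaRect((X[:,:2]*1000).astype(np.float32)),np.median(X[:,2]))
for n in('w1','w12'):
    P,_=cloud(n,'wrist'); D=(P[...,:2]-[.537,-.1145])@Rz.T
    k=np.isfinite(P[...,2])&(P[...,2]>.0765)&(P[...,2]<.09)&(abs(D[...,0])<.014)&(D[...,1]<.09)
    print(n,k.sum(), D[k][:,1].min() if k.any() else None)
snap('scene','sc2')
E
```

```text
t48.5 p [ 0.5301 -0.0064  0.263 ] psi 3.5 tilt [ 0.006 -0.   ] w0.0350 g0.0 F [ 0.3  0.6 -0.4] q6 1.48
knob ((528.9860229492188, -5.984400272369385), (45.07407760620117, 12.032478332519531), 3.68424391746521) 0.1236186872661912
w1 1807 -0.09210036770644638
w12 1596 -0.0899687774423043
```

View pics/w12.png

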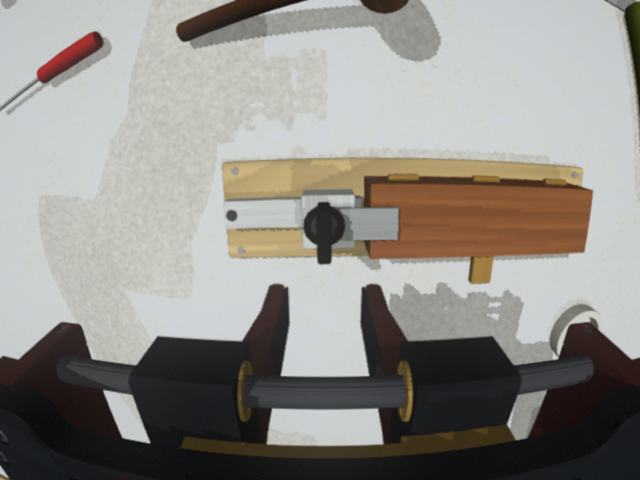

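The knob bar at (323,228) is square to the dock (about 4°, so tight). The tongue lies over the shut lid at (385,222), and no dies are left on the table. The tool is clear of everything, so I hand in.

```bash
python3 -c "
from workcell import *
print(close_job())"
```

```text
the job is handed in; nothing more can be done
None
```

The job is handed in: all four dies stand upright in the case, the lid is shut, the keeper is fully home and the clamp knob is tight. While pressing the lid shut the fingertips reached about 48 N, which I took not to count against the 40 N limit on the arm and gripper body.

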